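# Tip the soap balls from the wooden tray into the bowl

### The arm

A 6-joint arm with a two-finger parallel gripper is mounted at the origin on the work surface. World frame = base frame: x ahead of the robot, y to its left, z up, the work surface at z = 0. Lengths are in mm, angles in rad, forces in N, time in s.
With the tool pointing down it reaches from about 400 to 825 mm from the base axis. Payload 7 kg.
Tool frame: the origin (TCP) lies at the very end of the fingers, on their centre line; the grasp point (between the pads) lies 19 mm behind it; z points along the fingers, y is the line along which they close (so a half turn about z gives the same grasp; the last joint's range is limited). The gripper opens to 88 mm and grips with 3 to 60 N. Pads are 19 mm wide; open, the fingers measure 130 mm over their backs; the gripper's body (78 mm by 193 mm) begins 47 mm behind the grasp point.
Start: joints at [1.437, 0.359, 0.012, 0, -1.224, -0.288], TCP at [276.353, 615.812, 226.561] pointing down, gripper open.
Joint ranges: [-3.07, 3.07], [-1.43, 2.12], [-1.02, 1.25], [-3.03, 1.67], [-3.05, -0], [-3.03, 3.03]. Speed limits (rad/s): [2.39, 2.39, 3.01, 3.14, 3.14, 3.14].

### API

Orientations are given as a unit quaternion [x, y, z, w].
In Python, from plant import bot gives the robot as it stands. Calls block until the motion is done:
- bot.move_ptp(position, orientation): joint-space move of the TCP to a pose.
- bot.line_to(position, velocity=150, ori=None): straight line of the TCP; ori=None keeps the orientation; velocity is the mean speed in mm/s.
- bot.move_joints(angles): joint-space move.
- bot.move_gripper(opening, force=None): finger opening in mm; force is the grip in N (None keeps the last); returns when the fingers have stopped.
- bot.pause(seconds).
- bot.solve_ik(position, orientation): joint angles nearest the present ones, or None.
- bot.read_state(): the state.
- bot.camera(name): name is "side" or "top"; returns the picture (420x560x3 uint8, red, green, blue); there is no depth.
- bot.get_calibration(name): a dict with "fx", "fy", "cx", "cy" (pixels), "view" (4x4, takes a point from world to camera coordinates). Camera axes: x right, y up, looking along -z (the intrinsics and any distortion apply to the point x, -y, -z); pixel columns grow to the right and rows downward; lengths in mm; the calibration is good to about 2 mm. A picture is of the moment at which its call begins. get_calibration takes no time and is no camera call.
A pose or a line that the arm cannot do raises bot.Unreachable and nothing moves.
- bot.close_job(): hands the job in; it is judged then, once.
The state is a dict: "t": time; "joint_pos": joint angles; "qvel": joint speeds; "tau": joint torques, N m; "tcp_pos": TCP position; "eef_rot": TCP orientation; "contact_force": force on the tool from outside, world axes, zero at the start; "moment": the same for the moment, N m; "width": finger opening in mm; "finger_force": force on a finger pad.
Only numpy, scipy, OpenCV 4.12 (cv2) and the standard library are available. Lean on these libraries where they do the work, as an engineer would, in place of code of your own. Each camera call takes 0.05 s, during which the arm holds its last target. There are 200 camera calls.

### The job

Carry the wooden soap tray level by its upright handle to the white bowl, tip it nose-down to about 45 degrees just above the bowl so that both soap balls roll out into it without a long drop, and keep it tipped at that angle for about a second. Then bring the tray level again and set it back down flat, wholly on the cork mat and lying along it, and let go. Do not touch the soap balls with the fingers, do not shove the bowl and leave everything else where it is.

Things in the scene. Friction and masses are not known exactly. Their poses are not given: they have to be found in the camera images.
- tray_grip (a point): centre of the soap tray's upright handle, a flat wooden plate 12 mm thick (tray x), 56 mm wide (tray y), rising at the tray's back end to 110 mm above its underside. This point: tray x -69, y 0, 85 mm above the underside. Tray axes: x from the handle to the open front, z up. A finger ending 50 mm or more above the underside clears the soap balls
- tray_lip (a point): middle of the tray's open front edge: tray x +75, y 0, 8.5 mm above the underside; tray axes. Low round ribs 18 mm apart run across the tray's floor, the last at this edge; the soap balls rest between ribs until the tray is tipped about 26 degrees nose-down, then roll out over this edge
- tray_centre (a point): middle of the loose light-wood soap tray (about 0.26 kg), 14 mm above the centre of its underside; tray axes. The tray is 150 x 90 mm (x, y), side walls 28 mm high and 6 mm thick, closed at the back by the handle plate, open at the front
- soap_a: a cream soap ball, 36 mm across, about 26 g, lying in the tray nearer the lip; origin at its centre
- soap_b: a cream soap ball, 36 mm across, about 26 g, lying in the tray nearer the handle; origin at its centre
- bowl: loose white ceramic bowl, 0.7 kg, round with steep walls, 170 mm across the rim, 136 mm at the foot, 70 mm high, walls 5 mm; origin at the centre of its underside
- mat: thin cork mat fixed on the counter, 200 x 140 x 6 mm (its x, y, z), on which the tray stands lengthwise; origin at the centre of its underside, so its top is 6 mm above
- nailbrush: bystander: wooden nail brush lying between mat and bowl, 85 x 36 x 26 mm; origin under its centre
- pump: bystander: amber soap pump, 68 mm across, 190 mm high; origin under its centre
- tumbler: bystander: white tumbler, 72 mm across, 100 mm high; origin under its centre
- cream: bystander: glass jar with a metal cap, 68 mm across, 50 mm high; origin under its centre
- lotion: bystander: white bottle, 52 mm across, 150 mm high; origin under its centre
- hairbrush: bystander: dark wooden hair brush lying bristles down, 217 x 55 x 27 mm; origin under its middle
- candle: bystander: cream pillar candle, 60 mm across, 70 mm high; origin under its centre
Things that resemble listed ones, but are neither listed nor needed, are in the scene too. What is shaped like the bowl but pink is not meant.

How it is judged (in metres and radians):
On the way:
1. The tray's lip is over the bowl, the tray is tipped between 35 and 55 degrees, and both soap balls are in the bowl, for half a second (angle between tray_lip's own z axis and vertical between 0.61 and 0.96 rad and horizontal distance between tray_lip and bowl below 0.095 m and height (world z) of tray_lip above 0.05 m and horizontal distance between each of soap_a, soap_b and bowl below 0.07 m and z of each of soap_a, soap_b in the frame of bowl below 0.068 m), for 0.5 s.
At the end, for the whole second after the job is handed in: The tray stands flat (within 3 degrees) on the cork mat, its centre within 30 mm of the mat's centre along each mat axis and its length within 23 degrees of the mat's, either way round; both soap balls lie still in the upright bowl (x of tray_centre in the frame of mat between -0.03 and 0.03 m and y of tray_centre in the frame of mat between -0.03 and 0.03 m and z of tray_centre in the frame of mat between 0.015 and 0.025 m and angle between the x axis of tray_centre and the x axis of mat, either way round below 0.4 rad and angle between tray_centre's own z axis and vertical below 0.05 rad and angle between bowl's own z axis and vertical below 0.1 rad and horizontal distance between each of soap_a, soap_b and bowl below 0.07 m and z of each of soap_a, soap_b in the frame of bowl below 0.068 m and linear speed of each of soap_a, soap_b below 0.1 m/s); the robot touches nothing.
It fails at once if the tray is tipped more than 69 degrees (angle between tray_centre's own z axis and vertical above 1.2 rad).
It fails at once if the fingers touch a soap ball (contact force between the fingers and soap_a above 0.5 N or contact force between the fingers and soap_b above 0.5 N).
It fails at once if a soap ball drops from a height (faster than 1.9 m/s) (linear speed of any of soap_a, soap_b above 1.9 m/s).
It fails at once if the bowl is shoved more than 30 mm (distance of bowl from where it was at the start of the episode above 0.03 m).
It fails at once if a bystander is moved more than 30 mm (distance of any of nailbrush, pump, tumbler, cream, lotion, hairbrush, candle from where it was at the start of the episode above 0.03 m).
It also fails if it takes over 67 s, if anything falls off the work surface, if the arm or the gripper's body presses on something with over 40 N, if the wrist force passes 120 N, or if a joint passes its speed limit or range.

## Working session

There is one attempt and no reset: what is moved stays moved. The work goes in short steps, each a Python script; the robot and the scene stay as the last script left them, time stands still between calls to the robot, and variables do not carry over. Pictures are saved under pics/ and viewed, at most 10 in all, crops included, and the job is handed in when it is done.

```bash
mkdir -p pics
python3 - <<'E'
from plant import bot
import cv2
for n in("top","side"):
    cv2.imwrite(f"pics/{n}0.png",bot.camera(n)[:,:,::-1]); c=bot.get_calibration(n); print(n,c)
print(bot.read_state())
E
```

```text
top {'fx': 502.8876542734023, 'fy': 502.8876542734023, 'cx': 277.8831433972821, 'cy': 213.05092013425215, 'view': array([[ 1.35165292e-02, -9.99907611e-01,  1.43997305e-03,
         2.67967350e+00],
       [ 9.88542159e-01,  1.35793890e-02,  1.50332963e-01,
        -5.29579158e+02],
       [-1.50338628e-01, -6.08505825e-04,  9.88634375e-01,
        -1.25137829e+03],
       [ 0.00000000e+00,  0.00000000e+00,  0.00000000e+00,
         1.00000000e+00]])}
side {'fx': 460.75907824385223, 'fy': 460.75907824385223, 'cx': 279.8384467111003, 'cy': 216.7649359728355, 'view': array([[ 9.66234439e-01, -2.57350303e-01,  1.27212857e-02,
        -4.93817944e+02],
       [ 1.61702405e-01,  6.44078498e-01,  7.47673205e-01,
        -1.40318049e+02],
       [-2.00607433e-01, -7.20370537e-01,  6.63944988e-01,
        -1.28600313e+03],
       [ 0.00000000e+00,  0.00000000e+00,  0.00000000e+00,
         1.00000000e+00]])}
{'t': 0.1, 'joint_pos': array([ 1.43712356e+00,  3.59295924e-01,  1.11407630e-02, -3.06342683e-04,
       -1.22410087e+00, -2.88104397e-01]), 'qvel': array([-0.0007773 , -0.00138004,  0.002067  ,  0.00082511,  0.00069062,
       -0.00035732]), 'tau': array([-9.53299823e-04, -5.84162629e+01,  2.93749630e+01,  7.01538831e+00,
        1.01461881e-02, -4.21699770e-05]), 'tcp_pos': array([276.17605226, 615.42836321, 225.72505121]), 'eef_rot': array([ 9.77834106e-01, -2.09379818e-01, -8.72904831e-05,  7.38786655e-04]), 'contact_force': array([-0.26961213, -0.32210285, -0.38752181]), 'moment': array([ 0.01416769, -0.01535818,  0.01288717]), 'finger_force': 0.0, 'width': 87.77687939224035}
```

View pics/top0.png

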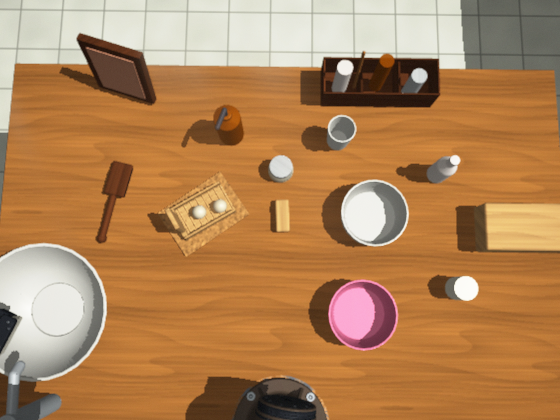

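View pics/side0.png

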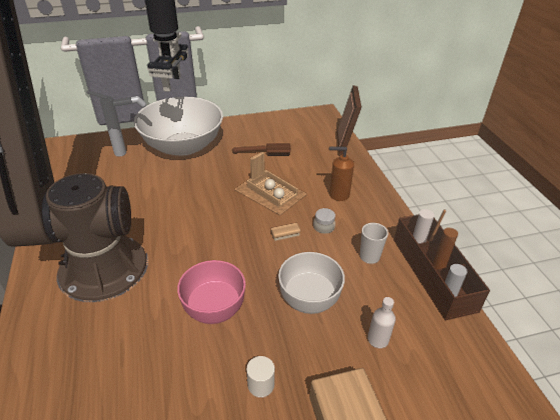

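The top view shows the tray on its mat near (205,213), with the handle at its left end near (175,220). The soaps are at (199,212) and (219,206), the white bowl is at (374,212) and the nail brush at (282,216). The side view agrees, with the tray near (270,188) and the bowl at (311,282). I'll zoom in on the tray and measure the bowl.

```bash
cat > h.py <<'E'
import numpy as np, cv2
from plant import bot
def ray(n,u,v):
    c=bot.get_calibration(n); R,t=c["view"][:3,:3],c["view"][:3,3]
    d=np.array([(u-c["cx"])/c["fx"],-(v-c["cy"])/c["fy"],-1])
    return -R.T@t, R.T@d
def onz(n,u,v,z):
    o,d=ray(n,u,v); return o+d*(z-o[2])/d[2]
def px(n,p):
    c=bot.get_calibration(n); q=c["view"][:3,:3]@np.asarray(p,float)+c["view"][:3,3]
    return np.array([c["cx"]-c["fx"]*q[0]/q[2], c["cy"]+c["fy"]*q[1]/q[2]])
def tri(a,b):
    A=np.zeros((3,3));r=np.zeros(3)
    for n,(u,v) in(("top",a),("side",b)):
        o,d=ray(n,u,v); d=d/np.linalg.norm(d); P=np.eye(3)-np.outer(d,d); A+=P; r+=P@o
    return np.linalg.solve(A,r)
E
python3 - <<'E'
from h import *
t=cv2.imread("pics/top0.png"); s=cv2.imread("pics/side0.png")
a=cv2.resize(t[165:265,150:250],None,fx=4,fy=4,interpolation=cv2.INTER_CUBIC)
b=cv2.resize(s[140:220,225:305+20],(400,320),interpolation=cv2.INTER_CUBIC)
b=cv2.copyMakeBorder(b,0,80,0,0,cv2.BORDER_CONSTANT)
cv2.imwrite("pics/crop0.png",np.hstack([a,b]))
# bowl: low-saturation blob
hsv=cv2.cvtColor(t,cv2.COLOR_BGR2HSV)
m=((hsv[...,1]<70)).astype(np.uint8)*255
cs,_=cv2.findContours(m,cv2.RETR_EXTERNAL,cv2.CHAIN_APPROX_NONE)
for c in cs:
    if cv2.contourArea(c)>300 and cv2.pointPolygonTest(c,(374,212),False)>=0:
        e=cv2.fitEllipse(cv2.convexHull(c)); print(e,onz("top",*e[0],70))
for n,u,v in(("soapb",199,212),("soapa",219,206)): print(n,onz("top",u,v,6+5+18))
# cream soaps
m=((hsv[...,1]<110)&(hsv[...,2]>180)).astype(np.uint8)
n,l,st,ce=cv2.connectedComponentsWithStats(m[165:265,150:250])
for i in range(1,n):
    if st[i,4]>20: print(st[i],ce[i]+[150,165])
print("brush",onz("top",282,216,26), "cream",onz("top",281,169,50))
E
```

```text
((374.11126708984375, 212.74282836914062), (66.49786376953125, 68.27246856689453), 118.21784210205078) [ 529.03385729 -231.49253958   70.        ]
soapb [531.1177624 214.2598717  29.       ]
soapa [547.57979229 162.95554635  29.        ]
[ 65  34  12  14 134] [220.58955224 205.19402985]
[ 44  40  13  14 138] [199.87681159 211.30434783]
brush [524.03705408  -0.87865146  26.        ] cream [643.14078221   3.39616769  50.        ]
```

View pics/crop0.png

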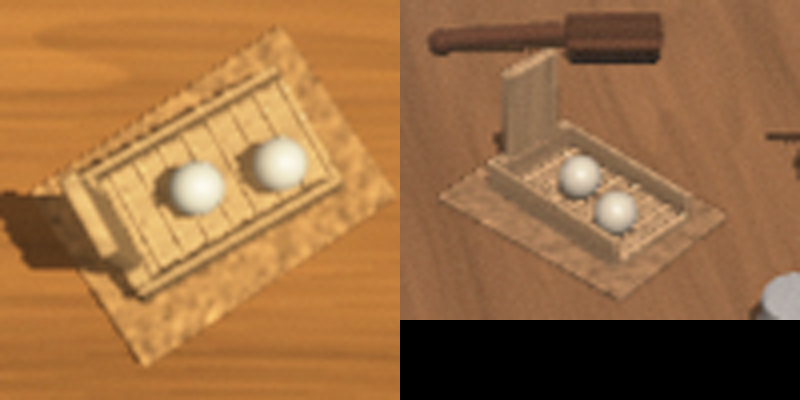

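The crop shows these top-view features (crop pixels at 4x):
- **Mat corners:** (280,27), (395,197), (143,366) and (35,190).
- **Front wall ends:** (275,70) and (340,183).
- **Handle top:** from (65,180)/(82,175) to (102,256)/(117,250).

Next I'll convert these to poses.

Run:
```python
from h import *
f=lambda u,v,z: onz("top",(u+.5)/4-.5+150,(v+.5)/4-.5+165,z)[:2]
g=lambda u,v:((u+.5)/5*1.25-.5*1.25+0,0)
M=np.array([f(*p,6) for p in((280,27),(395,197),(143,366),(35,190))]); print("mat",M.mean(0),[np.linalg.norm(M[i]-M[(i+1)%4]) for i in range(4)])
ang=lambda d: np.degrees(np.arctan2(d[1],d[0]))
print("mat ang",ang(M[0]-M[3]),ang(M[1]-M[2]))
F=np.array([f(275,70,34),f(340,183,34)]);d=F[1]-F[0];print("front",F,np.linalg.norm(d),"tray ang",ang(d)+90)
H=np.array([f(*p,116) for p in((65,180),(82,175),(117,250),(102,256))]);print("handle",H,H.mean(0),ang(H[2]-H[1])+90,ang(H[3]-H[0])+90,np.linalg.norm(H[3]-H[0]),np.linalg.norm(H[0]-H[1]))
print("line",ang(F.mean(0)-H.mean(0)),np.linalg.norm(F.mean(0)-H.mean(0)),"expect 144; centre",F.mean(0)*69/144+H.mean(0)*75/144)
s=np.array([f(0,0,29)]);a=onz("top",220.6,205.2,29)[:2];b=onz("top",199.9,211.3,29)[:2];print("soaps",a,b,ang(a-b))
# side-view handle top corners: crop scale 4 from (225,140)
for u,v in((503,75),(553,50)): print("side handle",onz("side",(u-400+.5)/4-.5+225,(v+.5)/4-.5+140,116))
```

```text
mat [531.82159486 207.15748976] [np.float64(138.58751182254548), np.float64(197.25399149111539), np.float64(137.63206339359192), np.float64(193.8350578258433)]
mat ang -54.61251781147195 -54.910801632578526
front [[609.73247909 165.94612717]
 [535.86440182 121.67060607]] 86.12093013870368 tray ang -59.06210086405537
handle [[522.59745861 280.64991573]
 [525.79720274 270.52212028]
 [480.44793953 247.40575491]
 [476.69564249 256.25769451]] [501.38456084 263.70887136] -62.990209623160865 -62.013827103553325 51.98035378619564 10.621233603809571
line -59.22157029071297 139.55670259299444 expect 144; centre [535.60371149 206.25654617]
soaps [549.74130633 158.86868457] [532.98413789 211.99681698] -72.49418069844747
side handle [479.14873264 255.97234005 116.        ]
side handle [526.70093794 281.4842454  116.        ]
```

```bash
cat >> h.py <<'E'
from scipy.spatial.transform import Rotation as Ro
GRIP=np.array([-69,0,66.]); LIP=np.array([75,0,8.5]); CEN=np.array([0,0,14.]); UND=np.zeros(3)
def tool(pt,world,yaw,pitch=0,s=1,tcp=GRIP):
    """TCP pose that puts tray point pt at world; yaw, nose-down pitch in deg"""
    R=(Ro.from_euler("z",yaw,degrees=True)*Ro.from_euler("y",pitch,degrees=True)).as_matrix()
    T=np.column_stack([s*R[:,1],s*R[:,0],-R[:,2]])
    return np.asarray(world)+R@(tcp-pt), Ro.from_matrix(T).as_quat()
BOWL=np.array([529,-231.5,0])
E
python3 - <<'E'
from h import *
for s in(1,-1):
    print(s,"grasp",*[bot.solve_ik(*tool(GRIP,[504,263.5,z],-60.5,0,s)) for z in(72,200)])
    for yaw in(-60,-75,-90,-105):
        fw=np.array([np.cos(np.radians(yaw)),np.sin(np.radians(yaw)),0])
        print(yaw,[None if (q:=bot.solve_ik(*tool(LIP,BOWL-45*fw+[0,0,88],yaw,p,s))) is None else np.round(q,2).tolist() for p in(0,45)])
E
```

```text
1 grasp [ 0.82572399  0.33401438 -0.41924276  0.         -0.81753918  1.25994447] [ 0.82572399  0.2042486  -0.26549947  0.         -1.10104826  1.25994447]
-60 [[0.3, 0.04, -0.6, 0.0, -0.93, 1.8], [-0.31, 0.49, 0.18, -0.52, -1.86, 2.41]]
-75 [[0.31, 0.11, -0.52, 0.0, -0.94, 1.53], [-0.37, 0.45, 0.15, -0.62, -1.76, 2.24]]
-90 [[0.29, 0.19, -0.42, 0.0, -0.96, 1.28], [-0.42, 0.4, 0.11, -0.71, -1.64, 2.07]]
-105 [[0.25, 0.27, -0.31, 0.0, -0.99, 1.06], [-0.45, 0.35, 0.04, -0.77, -1.48, 1.92]]
-1 grasp [ 0.82572399  0.33401438 -0.41924276  0.         -0.81753918 -1.88164818] [ 0.82572399  0.2042486  -0.26549947  0.         -1.10104826 -1.88164818]
-60 [[0.3, 0.04, -0.6, 0.0, -0.93, -1.34], [-0.31, 0.49, 0.18, -0.52, -1.86, -0.73]]
-75 [[0.31, 0.11, -0.52, 0.0, -0.94, -1.62], [-0.37, 0.45, 0.15, -0.62, -1.76, -0.91]]
-90 [[0.29, 0.19, -0.42, 0.0, -0.96, -1.86], [-0.42, 0.4, 0.11, -0.71, -1.64, -1.07]]
-105 [[0.25, 0.27, -0.31, 0.0, -0.99, -2.09], [-0.45, 0.35, 0.04, -0.77, -1.48, -1.23]]
```

Run:
```python
from h import *
p,q=tool(GRIP,[504,263.5,72],-60.5,0,-1)
bot.move_ptp(p+[0,0,130],q); bot.move_gripper(60,20)
bot.line_to(p+[0,0,60],150)
a=cv2.resize(bot.camera("top")[165:265,150:250,::-1],None,fx=4,fy=4); b=cv2.resize(bot.camera("side")[120:220,225:325,::-1],None,fx=4,fy=4)
cv2.imwrite("pics/pre.png",np.hstack([a,b]))
st=bot.read_state(); print(st["t"],st["tcp_pos"],p,st["width"])
```

```text
3.0667 [504.70149336 264.07287564 133.25810516] [504.  263.5  72. ] 59.951567233112904
```

View pics/pre.png

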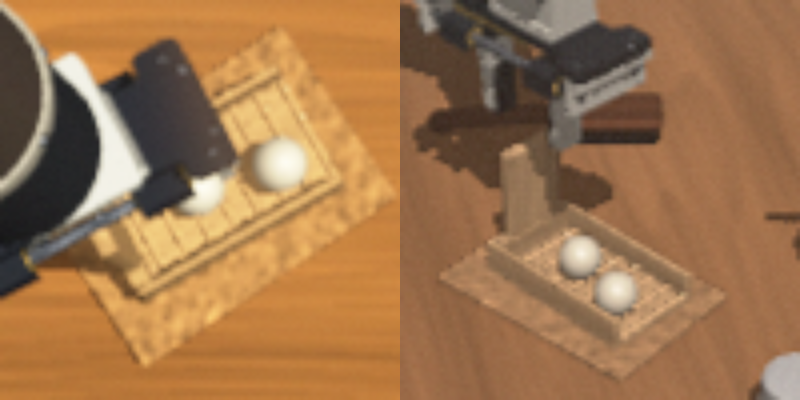

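The fingers straddle the handle plate: front finger at (565,120), rear finger at (495,80), plate top around (530,150). The grasp looks aligned, so I'll go down, grip and lift a little.

Run:
```python
from h import *
p,q=tool(GRIP,[504,263.5,72],-60.5,0,-1)
bot.line_to(p,80); f0=bot.read_state()["contact_force"]
bot.move_gripper(5,40)
st=bot.read_state(); print(st["width"],st["finger_force"],st["contact_force"]-f0,st["tcp_pos"])
bot.line_to(p+[0,0,25],40)
st=bot.read_state(); print(st["t"],st["width"],st["contact_force"]-f0,st["moment"],st["tcp_pos"],st["eef_rot"],q)
a=cv2.resize(bot.camera("top")[165:265,150:250,::-1],None,fx=4,fy=4); b=cv2.resize(bot.camera("side")[120:220,225:325,::-1],None,fx=4,fy=4)
cv2.imwrite("pics/lift.png",np.hstack([a,b]))
```

```text
11.758850505139957 39.9159836769104 [-1.77543615  1.50725668  0.91005004] [504.06016753 263.74061876  72.08413286]
5.5667 11.591808281729199 [-1.27486217 -0.40478886 -3.76815214] [ 0.21117346 -0.02627795 -0.02665508] [503.86318505 263.4089406   96.93966495] [-2.54555514e-01  9.67058160e-01  2.62145439e-05 -6.34073772e-05] [-0.25460195  0.96704594  0.          0.        ]
```

View pics/lift.png

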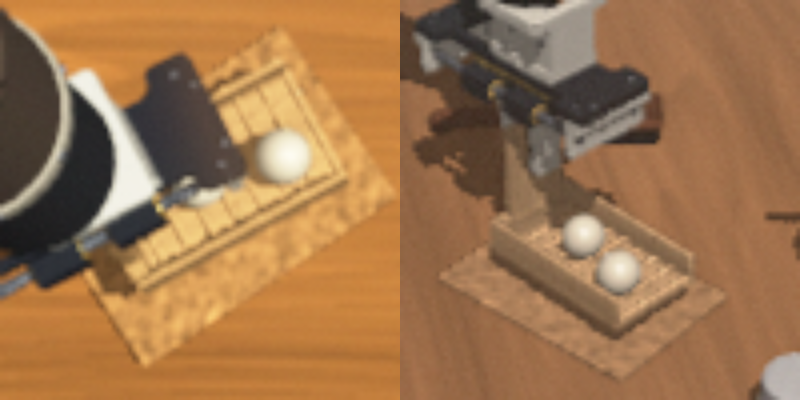

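The tray is lifted level and both balls are still seated, at (583,235) and (618,272). Next is the carry and the tip.

```bash
cat >> h.py <<'E'
YAW=-80
FW=np.array([np.cos(np.radians(YAW)),np.sin(np.radians(YAW)),0])
SPOT=BOWL-48*FW
def look(name,t=(150,280,300,440),s=(200,340,240,380)):
    a,b=[cv2.resize(bot.camera(n)[k[0]:k[1],k[2]:k[3],::-1],(400,400)) for n,k in(("top",t),("side",s))]
    cv2.imwrite(f"pics/{name}.png",np.hstack([a,b]))
E
python3 - <<'E'
from h import *
p,q=tool(GRIP,[504,263.5,72],-60.5,0,-1)
bot.line_to(p+[0,0,100],120)
p,q=tool(LIP,SPOT+[0,0,118],YAW,0,-1)
bot.line_to(p,170,q); print(bot.read_state()["t"],bot.read_state()["tcp_pos"]-p)
p,q=tool(LIP,SPOT+[0,0,95],YAW,0,-1); bot.line_to(p,60,q)
look("over"); st=bot.read_state(); print(st["t"],st["contact_force"],st["width"])
E
```

```text
8.3917 [ 0.09385116  0.49728841 -0.01010249]
9.025 [ 0.17173355 -0.29606291 -2.77689506] 11.916370315331687
```

View pics/over.png

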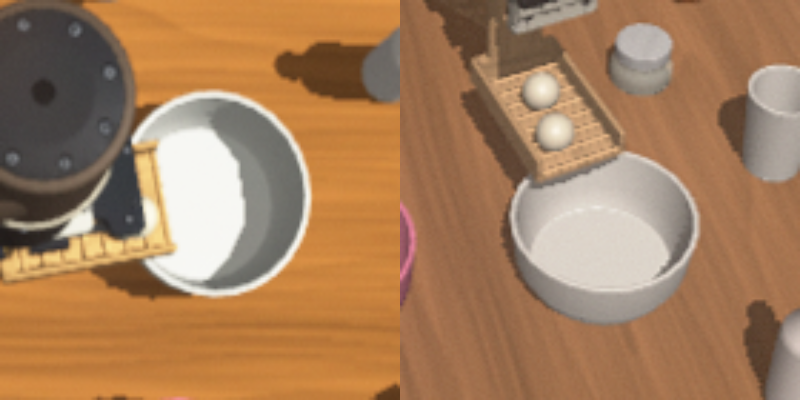

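The lip, from (155,145) to (172,250) in the top view, is just inside the near rim and centred on the bowl at (222,195). Both balls are still in the tray, so I'll tip it now.

Run:
```python
from h import *
for a,z,v in((12,92,60),(22,90,60),(27,89,40),(32,88,30),(38,88,50),(45,88,60)):
    p,q=tool(LIP,SPOT+[0,0,z],YAW,a,-1); bot.line_to(p,v,q)
bot.pause(1.2)
look("tip"); st=bot.read_state(); print(st["t"],st["tcp_pos"]-p,st["contact_force"],st["width"])
```

```text
13.55 [-0.00295619 -0.00591815  0.00161217] [-0.57246935 -0.39707739 -2.73311764] 11.867244352100283
```

View pics/tip.png

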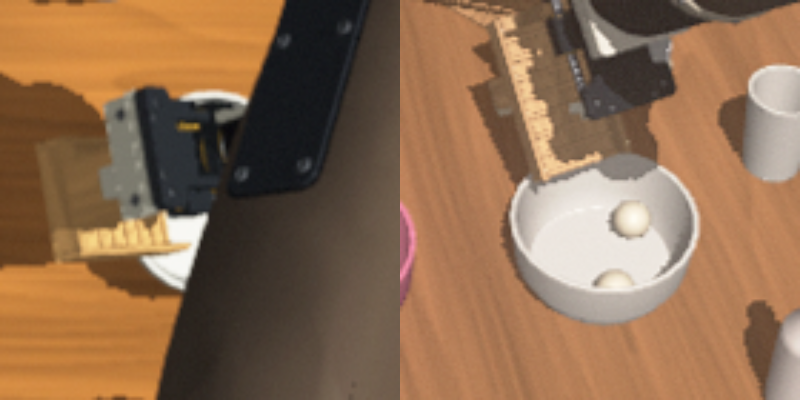

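Both balls are in the bowl, at (632,218) and (615,283) in the side view, and the tray is steady at 45°. I'll hold briefly, level it, then carry it back to the mat.

Run:
```python
from h import *
bot.pause(0.5)
for a,z in((35,90),(24,94),(12,100),(0,112)):
    p,q=tool(LIP,SPOT+[0,0,z],YAW,a,-1); bot.line_to(p,80,q)
PY=-57; C=[532,207,6]
p,q=tool(UND,C,PY,0,-1)
bot.line_to(p+[0,0,95],170,q)
bot.line_to(p+[0,0,12],100); f0=bot.read_state()["contact_force"]
for dz in(4,2,1,0,-1,-2):
    bot.line_to(p+[0,0,dz],20); st=bot.read_state(); f=st["contact_force"]-f0; print(dz,f)
    if f[2]>2.5: break
print(st["t"],st["tcp_pos"]); look("place",(165,265,150,250),(120,220,225,325))
```

```text
4 [0.67630587 0.2290756  1.07211321]
2 [ 0.10073909  0.21783082 -0.45571914]
1 [ 0.44029985 -0.38280724  0.61138572]
0 [-0.07786488  0.24543158  0.84165568]
-1 [-3.58090769 -0.40477363  9.92307573]
20.4417 [494.5496457  265.00300269  72.06031806]
```

View pics/place.png

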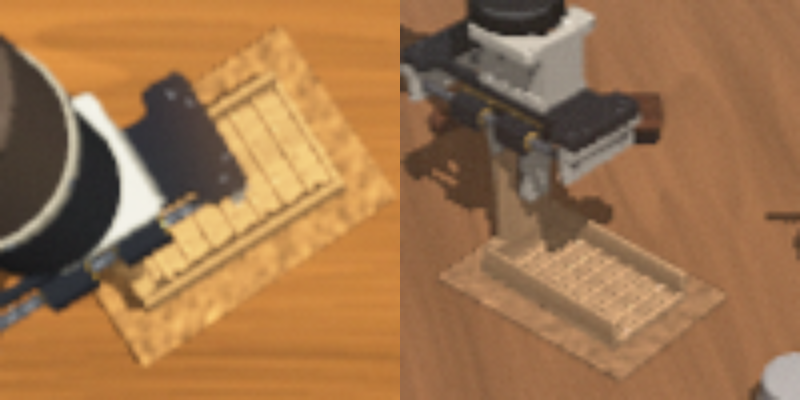

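The tray is sitting flat inside the mat's outline and lined up with it; its front corners are at (270,75) and (342,185). I'll release, back up and check.

Run:
```python
from h import *
bot.move_gripper(60); p=bot.read_state()["tcp_pos"]
bot.line_to(p+[0,0,130],150)
q=bot.read_state()["eef_rot"]; bot.move_ptp([400,420,260],q); bot.pause(0.5)
look("end",(165,265,150,250),(120,340,200,420)); print(bot.read_state()["t"])
t=bot.camera("top"); cv2.imwrite("pics/endtop.png",t[:,:,::-1])
```

```text
23.9
```

View pics/end.png

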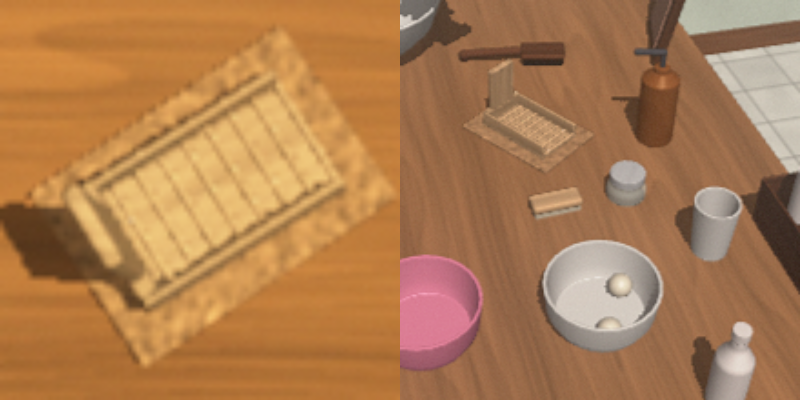

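The tray lies flat and centred on the mat. Both balls are at rest in the bowl, at (620,285) and (610,325), and the other items are where they were.

```bash
python3 -c "
from plant import bot
print(bot.close_job())"
```

```text
the job is handed in; nothing more can be done
None
```

I've handed the job in: both soap balls are in the white bowl and the empty tray is back flat on the cork mat and released, though the hand-in returned no verdict.

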